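# Spin two idler wheels and reject the binding one

### The arm

A 6-joint arm with a two-finger parallel gripper is mounted at the origin on the work surface; the furniture and walls round the work are solid. World frame = base frame: x ahead of the robot, y to its left, z up, the work surface at z = 0. Lengths are in m, angles in rad, forces in N, time in s.
With the tool pointing down it reaches from about 0.35 to 0.85 m from the base axis. Payload 8.1 kg.
Tool frame: the origin (TCP) lies at the very end of the fingers, on their centre line; the grasp point (between the pads) lies 19 mm behind it; z points along the fingers, y is the direction in which the jaws open and shut (so a half turn about z gives the same grasp; the last joint's range is limited). The gripper opens to 93 mm and grips with 3 to 60 N. Pads are 15 mm wide; open, the fingers measure 128 mm over their backs; the gripper's body (75 mm by 188 mm) begins 65 mm behind the grasp point.
Start: joints at [1.05, 0.13, 1.488, -0, 1.523, -0.085], TCP at [0.253, 0.544, 0.219] pointing down, gripper open.
Joint ranges: [-2.96, 2.96], [-0.89, 2.26], [0.02, 2.5], [-1.34, 4.48], [0, 2.73], [-2.66, 2.66]. Speed limits (rad/s): [2.39, 2.39, 2.79, 3.14, 3.14, 3.14].

### API

Orientations are given as a unit quaternion [x, y, z, w].
In Python, from rig import get_state, camera, calibration, job_done gives the robot as it stands. The module is installed in compiled form; this text tells all that it offers.
- The arm moves only by the tool jog_arm, never from a script. Its argument "moves" is a list of rows, each a list of 2 entries, a list of its own where there are three numbers: the shift along the tool's x, y, z scaled (see below), then the turn about the tool's z scaled (see below). A call has 1 to 12 rows; each row shifts and turns the pose as measured when the row begins, along the tool's axes as they then stand; what a row does not reach is not made up. The controller multiplies each number of a shift by 0.8 m and each number of a turn by 60 degrees. A row lasts 1/8 s, in which the tool goes at most 62.5 mm and 10.7 degrees, less where a joint would pass 70% of its speed; a pose out of reach is approached as far as the arm can. A call with a number of a shift or a turn outside -1 to 1 is refused whole. A call with a gripper value outside its range is refused whole. "grip" is the opening, from 0 (shut) to 1 (fully open), set as the call begins (left out, the last holds). The fingers move at their own pace and stop on an object; the grip force is fixed at half the most. Time passes only in rows, so rows that do not move let the fingers close. It gives the time, the measured TCP pose, the force and the opening at its end, in the units of the state.
- get_state(): the state, without advancing time (a new reading comes with each control period).
- camera(name): name is "side" or "top"; returns the picture (384x512x3 uint8, red, green, blue); there is no depth.
- calibration(name): a dict with "camera_matrix" (3x3 intrinsics, pixels), "extrinsics" (4x4, takes a point from camera to world coordinates). Camera axes: x right, y down, z forward; pixel columns grow to the right and rows downward; lengths in m; the calibration is good to about 2 mm. A picture is of the moment at which its call begins. calibration takes no time and is no camera call.
- job_done(): hands the job in, once; it reports no verdict.
The state is a dict: "clock": time; "joint_positions": joint angles; "joint_vel": joint speeds; "joint_efforts": joint torques, N m; "tool_pos": TCP position; "tool_rot": TCP orientation; "wrist_force": force on the tool from outside, world axes, zero at the start; "torque": the same for the moment, N m; "gripper_width": finger opening in m.
Only numpy, scipy, OpenCV 4.12 (cv2) and the standard library are available. Lean on these libraries where they do the work, as an engineer would, in place of code of your own. Each camera call takes 0.05 s, during which the arm holds its last target. There are 200 camera calls.

### The job

Two idler units that look alike stand in the two nests. Spin both wheels, at least an eighth of a turn each: one runs on freely for a while, the other binds and stops as soon as it is let go. Lift the unit with the binding wheel out of its nest and set it down upright and flat in the black reject tray; leave the good unit in its nest, and finish with its wheel still visibly turning by itself (spin it again if it has run down).

Things in the scene. Friction and masses are not known exactly. Their poses are not given: they have to be found in the camera images.
- wheel_a_centre (a point): Middle of one idler unit's wheel, on its axis, half-way up: a grooved metal disc 56 mm across, 16 mm thick, turning level on a neck over a square steel foot. An upright finger pin, 8 mm thick, stands 19 mm off the axis, 8 to 24 mm above this point. z up; the pin is on the -x side; axes turn with the wheel. The loose unit (0.5 kg) is lifted by its wheel's rim.
- wheel_b_centre (a point): The same on the other unit, alike to the eye. Both: foot 50 x 50 x 12 mm, its underside 34 mm below this point, 26 mm thick neck. Each foot sits in its own fixed nest, an 86 mm square aluminium plate 6 mm thick, with ribs round the foot (1.5 mm play, tops 28 mm below this point), so it only lifts out straight up.
- wheel_a (a joint): Angle of wheel a on its foot, rad, counting on over full turns, positive counter-clockwise from above. Within 0.2 of 0 at the start; at 0 the wheel's axes are square to the foot and the pin is on the robot's side. A free wheel pushed at its pin at 0.1 m/s coasts for about 20 s, faster pushes longer; a binding one needs about 0.6 N at the pin and stops at once.
- wheel_b (a joint): The same for wheel b. Which of the two binds can only be told by spinning them.
- tray: Reject tray: fixed, black, open, square, 130 x 130 mm outside, 14 mm high, walls 4 mm thick, floor's upper side 4 mm above the table. Origin at the centre of its underside, z up, x and y along its sides.
There are look-alikes about, which are no part of the job. Leave any purple look-alike of the part that bears wheel_a_centre alone. What is shaped like the part that bears wheel_b_centre but green is not meant.

How it is judged:
By the outcome, as a careful person would: the job done as asked, in the order asked, and still so for the second after the job is handed in, with the robot touching nothing.
It also fails if it takes over 58 s, if anything falls off the work surface, if the arm or the gripper's body presses on something with over 40 N, if the wrist force passes 120 N, or if a joint passes its speed limit or range.

## Working session

There is one attempt and no reset: what is moved stays moved. The work goes in short steps, Python scripts to look and compute and a tool call to move; the robot and the scene stay as the last step left them, time stands still between calls to the robot, and variables do not carry over. Pictures are saved under pics/ and viewed, about 8 in all and at most 12, crops included, and the job is handed in when it is done.

Besides the shell and the picture viewer there is one more tool, called after "Emit:" by a JSON object that holds its "api" and its "payload", one argument or row to a line. jog_arm: Moves the arm, as the interface text tells. Shifts and turns lie within -1 to 1; 1 stands for 0.8 m of shift or 60 degrees of turn. Its arguments: {"type":"object","properties":{"moves":{"type":"array"},"grip":{"type":"number"}},"required":["moves"]}

```bash
mkdir -p pics
python3 - <<'E'
from rig import *
import cv2,numpy as np
for n in("top","side"):
    cv2.imwrite(f"pics/{n}0.png",cv2.resize(camera(n),None,fx=1.5,fy=1.5)[:,:,::-1])
    c=calibration(n);print(n,np.round(c["camera_matrix"],1).tolist(),np.round(c["extrinsics"],4).tolist())
s=get_state();print(s)
E
```

```text
top [[398.5, 0.0, 252.0], [0.0, 398.5, 193.4], [0.0, 0.0, 1.0]] [[0.002, -0.9949, 0.1012, 0.3709], [-0.9996, 0.0008, 0.0271, -0.1788], [-0.027, -0.1012, -0.9945, 0.9088], [0.0, 0.0, 0.0, 1.0]]
side [[396.9, 0.0, 255.6], [0.0, 396.9, 194.1], [0.0, 0.0, 1.0]] [[-0.9646, -0.1752, 0.1973, 0.2959], [-0.2638, 0.6499, -0.7127, 0.4303], [-0.0033, -0.7395, -0.6731, 0.6382], [0.0, 0.0, 0.0, 1.0]]
{'clock': 0.1, 'joint_positions': array([ 1.04959735e+00,  1.31063428e-01,  1.48915146e+00, -8.49710292e-06,
        1.52298686e+00, -8.54350539e-02]), 'joint_vel': array([ 8.49994722e-04, -2.38951908e-05, -3.14408993e-03,  6.84374203e-04,
        2.49760050e-03, -1.52151203e-04]), 'joint_efforts': array([ 6.87281517e-04, -5.61333203e+01, -4.93101740e+01,  7.70304305e-02,
        2.88783247e-02, -3.25422207e-05]), 'tool_pos': array([0.25301433, 0.54349382, 0.21771599]), 'tool_rot': array([ 2.16161874e-01,  9.76357208e-01, -7.69091470e-04, -2.36259439e-04]), 'wrist_force': array([ 0.69212213, -0.34552112, -0.16282037]), 'torque': array([0.01428463, 0.01115542, 0.02505045]), 'gripper_width': 0.09294179277953855}
```

View pics/top0.png

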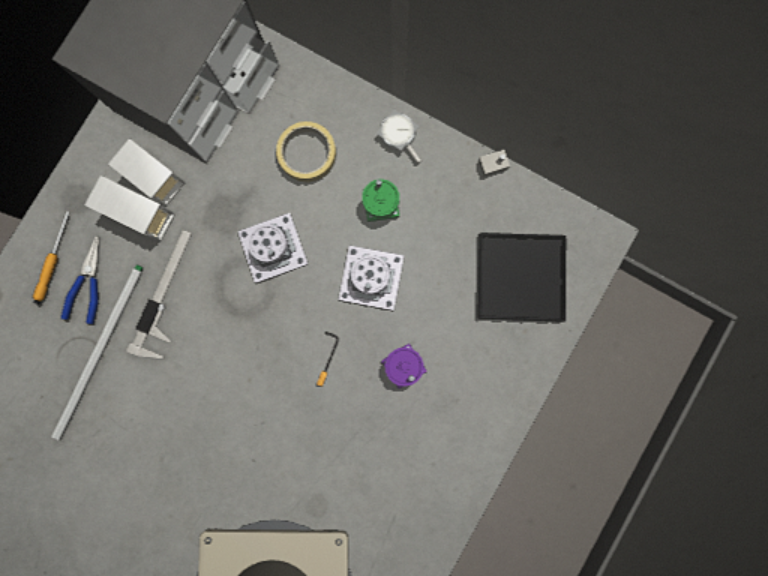

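View pics/side0.png

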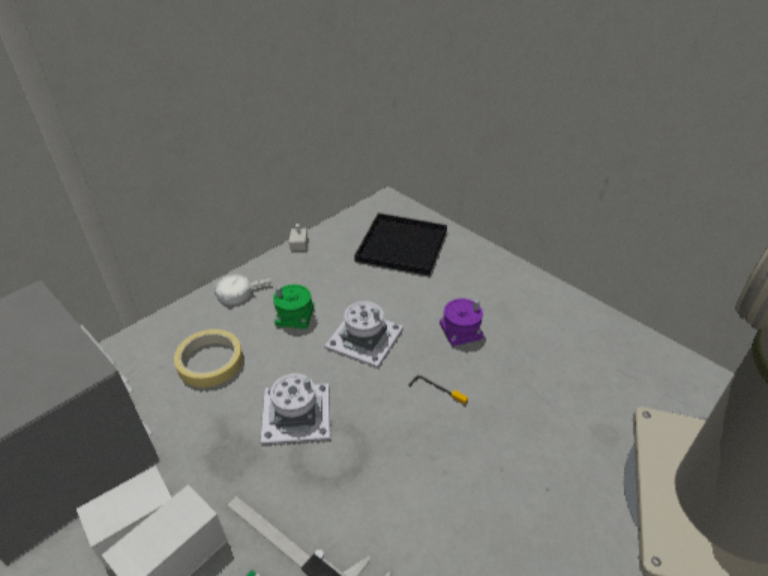

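The top view shows the nests at about (272,247) and (371,277), scaled by 1.5, with the tray at (521,278). The green and purple look-alikes stand apart from them. Next I measure nests, wheels and tray.

```bash
cat > h.py <<'E'
from rig import *
import cv2,numpy as np
def ray(n,uv,z):
    c=calibration(n);K=c["camera_matrix"];T=np.array(c["extrinsics"])
    d=T[:3,:3]@np.linalg.inv(K)@np.array([uv[0],uv[1],1.]);o=T[:3,3]
    return (o+d*(z-o[2])/d[2])
def proj(n,p):
    c=calibration(n);T=np.linalg.inv(np.array(c["extrinsics"]));q=c["camera_matrix"]@(T[:3,:3]@p+T[:3,3]);return q[:2]/q[2]
def rect(n,img,ctr,r,lo,hi,z):
    g=cv2.cvtColor(img,cv2.COLOR_RGB2GRAY);m=cv2.inRange(g,lo,hi);k=np.zeros_like(m);cv2.circle(k,ctr,r,255,-1)
    m=cv2.morphologyEx(m&k,cv2.MORPH_CLOSE,np.ones((3,3)))
    cs=cv2.findContours(m,cv2.RETR_EXTERNAL,cv2.CHAIN_APPROX_NONE)[0];c=max(cs,key=cv2.contourArea)
    w=np.array([ray(n,p[0],z)[:2] for p in c],np.float32)
    return cv2.minAreaRect(w*1000)
E
python3 - <<'E'
from h import *
t=camera("top");s=camera("side")
for nm,c in(("L",(181,165)),("R",(247,185))):
    for th in (140,165,185):print(nm,th,rect("top",t,c,40,th,255,.006))
for nm,c in(("L",(197,272)),("R",(243,225))):
    for th in (140,165,185):print(nm,'side',th,rect("side",s,c,38,th,255,.006))
for th in(45,55):print("tray",rect("top",t,(347,185),46,0,th,.014), rect("side",s,(268,163),38,0,th,.014))
def crop(im,x,y,w):return cv2.resize(im[y-w:y+w,x-w:x+w],(390,290 if 0 else 390),interpolation=cv2.INTER_CUBIC)
a=np.hstack([crop(t,181,165,25),crop(t,247,185,25)]);b=np.hstack([crop(s,197,272,29),crop(s,243,225,29)])
o=cv2.resize(np.vstack([a,b]),(600,600));cv2.imwrite("pics/crop.png",o[:,:,::-1])
E
```

```text
L 140 ((524.7017822265625, 4.519309997558594), (172.39178466796875, 182.93551635742188), 47.0540885925293)
L 165 ((529.7647094726562, 9.124755859375), (84.7750244140625, 86.44192504882812), 19.755264282226562)
L 185 ((529.5587768554688, 9.206413269042969), (84.12936401367188, 86.14924621582031), 19.755390167236328)
R 140 ((480.2049255371094, -142.45211791992188), (182.63368225097656, 178.3138885498047), 87.24286651611328)
R 165 ((483.0168151855469, -142.96847534179688), (86.31356048583984, 84.9111557006836), 79.20465850830078)
R 185 ((482.8203430175781, -143.15719604492188), (85.86922454833984, 84.3797607421875), 79.20465850830078)
L side 140 ((535.0372314453125, -0.5715179443359375), (147.62950134277344, 180.94607543945312), 19.741971969604492)
L side 165 ((534.253173828125, 2.6062545776367188), (84.58950805664062, 106.01094818115234), 20.347583770751953)
L side 185 ((554.32568359375, 19.06683349609375), (38.69032287597656, 88.33931732177734), 23.944568634033203)
R side 140 ((483.09124755859375, -146.2911376953125), (164.7841796875, 226.97776794433594), 9.086820602416992)
R side 165 ((485.52984619140625, -151.98995971679688), (114.67049407958984, 86.2860107421875), 85.53645324707031)
R side 185 ((502.349609375, -114.38469696044922), (34.723045349121094, 85.765380859375), 47.85487365722656)
tray ((482.4576721191406, -368.6531677246094), (129.022705078125, 130.10484313964844), 87.97280883789062) ((481.73944091796875, -358.77093505859375), (140.40846252441406, 131.03086853027344), 88.17897033691406)Traceback (most recent call last):
  File "<stdin>", line 7, in <module>
  File "h.py", line 13, in rect
    w=np.array([ray(n,p[0],z)[:2] for p in c],np.float32)
                ~~~^^^^^^^^^^
  File "h.py", line 4, in ray
    c=calibration(n);K=c["camera_matrix"];T=np.array(c["extrinsics"])
ValueError: time passes only in moves, steps and waits
```

```bash
sed -i 's/^import cv2/import cv2,functools\nimport numpy as np\ncalibration=functools.lru_cache(calibration)\nimport cv2/' h.py
python3 - <<'E'
from h import *
t=camera("top");s=camera("side");np.savez("base.npz",t=t,s=s)
P={"L":(.5297,.0092,19.76),"R":(.483,-.143,-10.8)}
for k,(x,y,a) in P.items():
    a=np.radians(a)
    for z in(.034,.040):
        c=np.array([x,y,z]);pin=c+[-.019*np.cos(a),-.019*np.sin(a),.024]
        print(k,z,*[np.round(proj(n,q),1) for n in("top","side") for q in(c+[0,0,.008],pin)])
def crop(im,x,y,w):return cv2.resize(im[y-w:y+w,x-w:x+w],(400,400),interpolation=cv2.INTER_CUBIC)
a=np.hstack([crop(t,181,165,25),crop(t,247,185,25)]);b=np.hstack([crop(s,197,268,25),crop(s,243,218,25)])
o=cv2.resize(np.vstack([a,b]),(600,600));cv2.imwrite("pics/crop.png",o[:,:,::-1])
E
```

```text
L 0.034 [177.9 161.7] [179.1 168.5] [195.9 261.1] [205.3 255.1]
L 0.04 [177.3 161.3] [178.5 168.1] [195.6 259.1] [205. 253.]
R 0.034 [246.4 182.5] [244.5 190.2] [242.8 210.8] [250.7 208.1]
R 0.04 [246.3 182.2] [244.3 189.9] [242.8 208.7] [250.7 206. ]
```

View pics/crop.png

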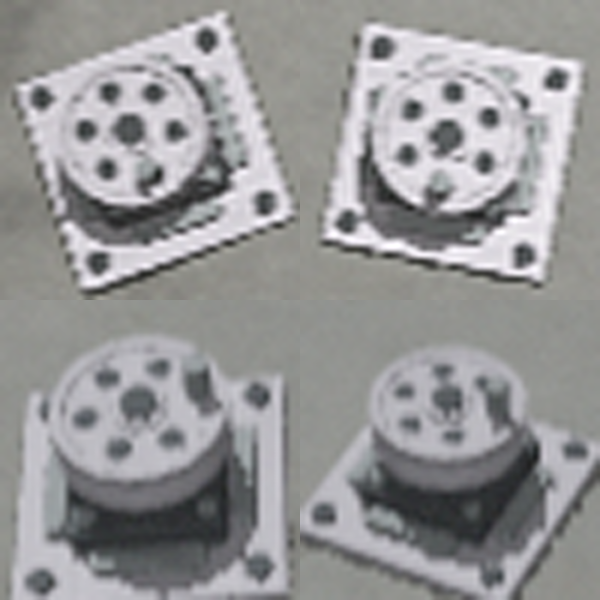

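The crop shows each pin on the robot's side: L at about (181,168) and R at about (245,191) full-image pixels. The wheel-top centres match z = 0.040 for the axis point. I'll shut the fingers, turn, then sweep L's pin along the tool y axis.

Emit:
{"api": "jog_arm", "payload": {
  "moves": [
    [[0,0,0],-0.17],
    [[0,0,0],-0.17],
    [[0,0,0],-0.17],
    [[0,0,0],-0.17],
    [[0,0,0],-0.07],
    [[0,0,0],0]
  ],
  "grip": 0
}}

```text
clock: 1.05
tool_pos: [0.253, 0.5434, 0.2176]
tool_rot: [-0.186, 0.983, -0.001, -0.001]
wrist_force: [0.5, -0.7, -0.2]
gripper_width: 0.0375
```

```bash
cat > go.py <<'E'
# usage: go.py x y z ybearing : shift needed in tool units, turn units
import sys
from rig import *
import numpy as np
from scipy.spatial.transform import Rotation as R
s=get_state();M=R.from_quat(s["tool_rot"]).as_matrix()
x,y,z,b=map(float,sys.argv[1:5]);d=np.array([x,y,z])-s["tool_pos"]
yb=np.degrees(np.arctan2(M[1,1],M[0,1]));t=-((b-yb+90)%180-90)
print("t",round(s["clock"],2),"pos",s["tool_pos"].round(4),"yb",round(yb,1),"tilt",M[2].round(3),"w",round(s["gripper_width"],4),"F",s["wrist_force"].round(1))
print("units",(M.T@d/.8).round(4),"turn",round(t/60,3),"rows",round(np.linalg.norm(d)/.0625,1),"j",s["joint_positions"].round(2))
E
python3 go.py .5289 -.0315 .12 109.8
```

```text
t 1.05 pos [0.253  0.5434 0.2176] yb 111.5 tilt [ 0.001 -0.001 -1.   ] w 0.0375 F [ 0.5 -0.7 -0.2]
units [-0.0583 -0.7949  0.1228] turn 0.028 rows 10.3 j [ 1.05  0.13  1.49 -0.    1.52 -0.9 ]
```

Emit:
{"api": "jog_arm", "payload": {
  "moves": [
    [[-0.0058,-0.076,0.005],0.028],
    [[-0.0058,-0.076,0.009],0],
    [[-0.0058,-0.076,0.012],0],
    [[-0.0058,-0.076,0.012],0],
    [[-0.0058,-0.076,0.012],0],
    [[-0.0058,-0.076,0.012],0],
    [[-0.0058,-0.076,0.012],0],
    [[-0.0058,-0.076,0.012],0],
    [[-0.0058,-0.076,0.012],0],
    [[-0.0058,-0.076,0.012],0],
    [[0,0,0],0]
  ]
}}

```text
clock: 2.42
tool_pos: [0.5031, -0.0241, 0.1299]
tool_rot: [-0.16, 0.987, -0.0, 0.003]
wrist_force: [-0.2, 1.7, 0.3]
gripper_width: 0.0008
```

```bash
python3 go.py .5289 -.0315 .053 109.8
```

```text
t 2.42 pos [ 0.5031 -0.0241  0.1299] yb 108.4 tilt [-0.006 -0.001 -1.   ] w 0.0008 F [-0.2  1.7  0.3]
units [-0.027  -0.0188  0.0964] turn -0.023 rows 1.3 j [-0.15 -0.08  1.86  0.    1.35 -2.04]
```

Emit:
{"api": "jog_arm", "payload": {
  "moves": [
    [[-0.027,-0.0188,0],-0.023],
    [[0,0,0.05],0],
    [[0,0,0.044],0],
    [[0,0,0],0]
  ]
}}

```text
clock: 2.92
tool_pos: [0.5302, -0.0298, 0.0548]
tool_rot: [-0.169, 0.986, 0.0, 0.004]
wrist_force: [-0.7, -0.4, -0.8]
gripper_width: 0.0006
```

```bash
python3 go.py .5289 -.0315 .053 109.8
```

```text
t 2.92 pos [ 0.5302 -0.0298  0.0548] yb 109.4 tilt [-0.009 -0.001 -1.   ] w 0.0006 F [-0.7 -0.4 -0.8]
units [ 0.0022 -0.0015  0.0022] turn -0.006 rows 0.0 j [-0.16  0.08  1.85  0.    1.2  -2.07]
```

Emit:
{"api": "jog_arm", "payload": {
  "moves": [
    [[0.0022,0.016,0.002],0],
    [[0,0.028,0],0],
    [[0,0.022,0],0],
    [[0,0,-0.07],0],
    [[0,0,-0.04],0]
  ]
}}

```text
clock: 3.55
tool_pos: [0.5084, 0.0253, 0.1471]
tool_rot: [-0.169, 0.986, 0.0, 0.005]
wrist_force: [-0.7, -0.4, -0.7]
gripper_width: 0.0007
```

```bash
python3 go.py .5289 -.0315 .12 79.2
python3 - <<'E'
from h import *
a=[camera("top") for _ in range(3)]+[camera("side")]
def crop(im,x,y,w):return cv2.resize(im[y-w:y+w,x-w:x+w],(300,300),interpolation=cv2.INTER_CUBIC)
o=np.vstack([np.hstack([crop(a[0],181,165,25),crop(a[2],181,165,25)]),np.hstack([crop(a[3],197,268,25),crop(a[0],247,185,60)])])
cv2.imwrite("pics/p2.png",o[:,:,::-1])
E
```

```text
t 3.55 pos [0.5084 0.0253 0.1471] yb 109.5 tilt [-0.011 -0.001 -1.   ] w 0.0007 F [-0.7 -0.4 -0.7]
units [-0.0001 -0.0755  0.034 ] turn 0.504 rows 1.1 j [-0.05 -0.08  1.84  0.    1.38 -1.96]
```

View pics/p2.png

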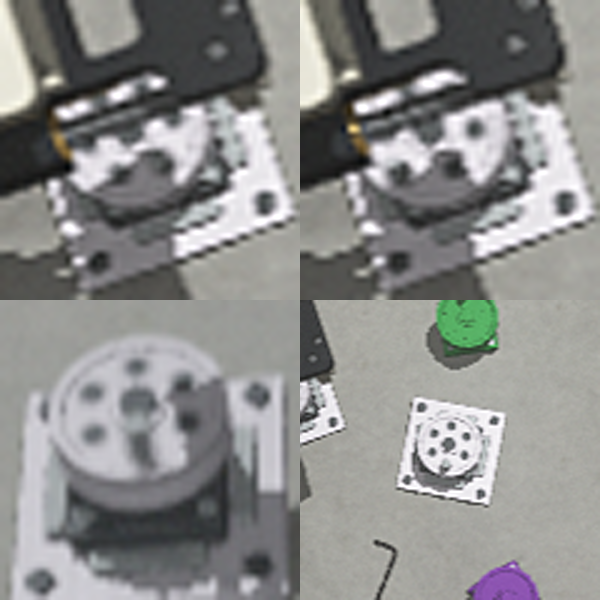

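Between the two top frames 0.1 s apart, the holes on L have moved, so L is coasting. I'll spin R in the same way.

Emit:
{"api": "jog_arm", "payload": {
  "moves": [
    [[0,-0.04,0],0.17],
    [[0,-0.04,0],0.17],
    [[0,-0.04,0],0.165]
  ]
}}

```text
clock: 4.12
tool_pos: [0.5203, -0.0678, 0.1394]
tool_rot: [0.1, 0.995, 0.002, 0.001]
wrist_force: [0.2, 0.6, -0.6]
gripper_width: 0.0002
```

```bash
python3 go.py .4617 -.1776 .1 79.2
```

```text
t 4.12 pos [ 0.5203 -0.0678  0.1394] yb 78.5 tilt [-0.001  0.005 -1.   ] w 0.0002 F [ 0.2  0.6 -0.6]
units [ 0.0445 -0.1494  0.0485] turn -0.011 rows 2.1 j [-0.23 -0.02  1.79  0.01  1.37 -1.6 ]
```

Emit:
{"api": "jog_arm", "payload": {
  "moves": [
    [[0.022,-0.073,0],0],
    [[0.022,-0.073,0.01],0],
    [[0,0,0.035],0],
    [[0,0,0],0]
  ]
}}

```text
clock: 4.62
tool_pos: [0.4564, -0.1781, 0.096]
tool_rot: [0.104, 0.995, 0.004, -0.003]
wrist_force: [-0.5, -0.4, 0.4]
gripper_width: 0.0002
```

```bash
python3 go.py .4617 -.1776 .053 79.2
```

```text
t 4.62 pos [ 0.4564 -0.1781  0.096 ] yb 78.1 tilt [ 0.007  0.006 -1.   ] w 0.0002 F [-0.5 -0.4  0.4]
units [-0.0067  0.0016  0.0537] turn -0.019 rows 0.7 j [-0.48 -0.07  1.92  0.    1.3  -1.84]
```

Emit:
{"api": "jog_arm", "payload": {
  "moves": [
    [[-0.0067,0.0016,0.0537],-0.019],
    [[0,0,0],0],
    [[0,0.016,0],0],
    [[0,0.028,0],0],
    [[0,0.022,0],0],
    [[0,0,-0.07],0],
    [[0,-0.05,-0.06],0],
    [[0,-0.07,0],0],
    [[0,-0.07,0],0]
  ],
  "grip": 1
}}

```text
clock: 5.75
tool_pos: [0.4534, -0.2697, 0.1768]
tool_rot: [0.087, 0.996, -0.0, 0.006]
wrist_force: [-0.2, 0.3, 0.4]
gripper_width: 0.0857
```

Run:
```python
from h import *
b=np.load("base.npz")
a=[camera("top") for _ in range(3)];s=[camera("side") for _ in range(2)]
def crop(im,x,y,w):return cv2.resize(im[y-w:y+w,x-w:x+w],(300,300),interpolation=cv2.INTER_CUBIC)
for nm,x,y in(("L",178,161),("R",246,182)):
    f=[i[y-12:y+12,x-12:x+12].astype(float) for i in a]
    print(nm,[round(np.abs(p-f[0]).mean(),2) for p in f],"vs base",round(np.abs(f[0]-b["t"][y-12:y+12,x-12:x+12]).mean(),1))
print(get_state()["clock"])
o=np.vstack([np.hstack([crop(a[0],181,165,25),crop(a[2],181,165,25)]),np.hstack([crop(a[0],247,185,25),crop(s[0],243,218,25)])])
cv2.imwrite("pics/p3.png",o[:,:,::-1])
```

```text
L [np.float64(0.0), np.float64(27.05), np.float64(18.46)] vs base 30.5
R [np.float64(0.0), np.float64(28.49), np.float64(30.8)] vs base 44.7
6.0
```

View pics/p3.png

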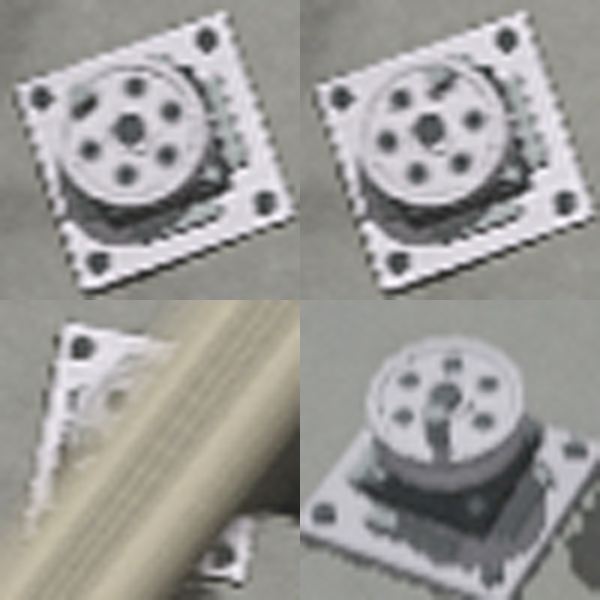

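```bash
python3 - <<'E'
from h import *
s=[camera("side") for _ in range(3)]
for nm,x,y in(("L",196,260),("R",243,210)):
    f=[i[y-10:y+12,x-12:x+12].astype(float) for i in s]
    print(nm,[round(np.abs(p-f[0]).mean(),2) for p in f])
c=np.array([.483,-.143,.064])
for th in range(-130,1,10):
    a=np.radians(180-10.8+th);p=c+.019*np.array([np.cos(a),np.sin(a),0]);print(th,((proj("side",p)-[218,193])*6+[300,300]).round(),((proj("side",p-[0,0,.016])-[218,193])*6+[300,300]).round())
E
python3 go.py .483 -.143 .12 79
```

```text
L [np.float64(0.0), np.float64(23.9), np.float64(17.92)]
R [np.float64(0.0), np.float64(1.21), np.float64(1.19)]
-130 [397. 377.] [399. 410.]
-120 [401. 383.] [403. 416.]
-110 [407. 388.] [409. 421.]
-100 [414. 393.] [416. 425.]
-90 [422. 396.] [423. 429.]
-80 [431. 398.] [432. 431.]
-70 [440. 400.] [442. 433.]
-60 [450. 400.] [451. 433.]
-50 [459. 399.] [460. 432.]
-40 [469. 397.] [470. 429.]
-30 [477. 393.] [478. 426.]
-20 [485. 389.] [485. 422.]
-10 [491. 384.] [492. 417.]
0 [496. 378.] [497. 411.]
t 6.15 pos [ 0.4525 -0.2674  0.1734] yb 80.0 tilt [-0.008  0.003 -1.   ] w 0.0927 F [-0.7 -1.4  0.1]
units [-0.0099  0.1596  0.0673] turn 0.016 rows 2.2 j [-0.64 -0.05  1.76  0.01  1.43 -2.03]
```

R is still (frame differences 1.2, against about 20 for L) and has turned about -75°, so R binds. I'll go over it, open and upright.

Emit:
{"api": "jog_arm", "payload": {
  "moves": [
    [[-0.005,0.07,0],0.008],
    [[-0.005,0.07,0],0.008],
    [[0,0.0196,0.067],0],
    [[0,0,0],0]
  ]
}}

```text
clock: 6.65
tool_pos: [0.4851, -0.1356, 0.1201]
tool_rot: [0.094, 0.996, 0.001, 0.004]
wrist_force: [-1.3, -0.3, 0.6]
gripper_width: 0.0928
```

```bash
python3 go.py .483 -.143 .024 79.2
```

```text
t 6.65 pos [ 0.4851 -0.1356  0.1201] yb 79.2 tilt [-0.008  0.003 -1.   ] w 0.0928 F [-1.3 -0.3  0.6]
units [ 0.0019 -0.0099  0.1201] turn 0.0 rows 1.5 j [-0.38 -0.07  1.88  0.    1.33 -1.76]
```

Emit:
{"api": "jog_arm", "payload": {
  "moves": [
    [[0.0019,-0.0099,0.05],0],
    [[0,0,0.045],0],
    [[0,0,0],0]
  ]
}}

```text
clock: 7.02
tool_pos: [0.4866, -0.1447, 0.0494]
tool_rot: [0.093, 0.996, -0.0, 0.008]
wrist_force: [-0.8, 1.0, 0.1]
gripper_width: 0.0931
```

```bash
python3 go.py .483 -.143 .024 79.2
```

```text
t 7.03 pos [ 0.4866 -0.1447  0.0494] yb 79.4 tilt [-0.015  0.001 -1.   ] w 0.0931 F [-0.8  1.   0.1]
units [0.0053 0.0012 0.0317] turn 0.003 rows 0.4 j [-0.39  0.02  1.93  0.    1.18 -1.78]
```

Emit:
{"api": "jog_arm", "payload": {
  "moves": [
    [[0.0053,0.0012,0.031],0],
    [[0,0,0],0]
  ]
}}

```text
clock: 7.28
tool_pos: [0.4862, -0.145, 0.03]
tool_rot: [0.093, 0.996, -0.001, 0.01]
wrist_force: [0.2, -0.3, -0.2]
gripper_width: 0.0934
```

```bash
python3 go.py .483 -.143 .024 79.2
```

```text
t 7.28 pos [ 0.4862 -0.145   0.03  ] yb 79.4 tilt [-0.021 -0.    -1.   ] w 0.0934 F [ 0.2 -0.3 -0.2]
units [0.0045 0.0018 0.0074] turn 0.003 rows 0.1 j [-0.39  0.04  1.94  0.    1.14 -1.78]
```

Emit:
{"api": "jog_arm", "payload": {
  "moves": [
    [[0.0045,0.0018,0.008],0],
    [[0,0,0],0]
  ]
}}

```text
clock: 7.52
tool_pos: [0.486, -0.1444, 0.0279]
tool_rot: [0.093, 0.996, -0.002, 0.013]
wrist_force: [-0.7, -1.0, -1.2]
gripper_width: 0.093
```

Emit:
{"api": "jog_arm", "payload": {
  "moves": [
    [[0,0,0],0],
    [[0,0,0],0],
    [[0,0,0],0],
    [[0,0,0],0],
    [[0,0,0],0],
    [[0,0,0],0],
    [[0,0,0],0]
  ],
  "grip": 0
}}

```text
clock: 8.4
tool_pos: [0.4875, -0.1442, 0.03]
tool_rot: [0.093, 0.996, -0.002, 0.015]
wrist_force: [0.0, 1.1, 1.8]
gripper_width: 0.0559
```

```bash
python3 go.py .483 -.143 .12 79.2
```

```text
t 8.4 pos [ 0.4875 -0.1442  0.03  ] yb 79.4 tilt [-0.03  -0.001 -1.   ] w 0.0559 F [0.  1.1 1.8]
units [ 0.0025  0.0003 -0.1126] turn 0.003 rows 1.4 j [-0.39  0.04  1.95  0.01  1.13 -1.78]
```

Emit:
{"api": "jog_arm", "payload": {
  "moves": [
    [[0,0,-0.02],0],
    [[0,0,-0.06],0],
    [[0,0,-0.06],0]
  ]
}}

```text
clock: 8.78
tool_pos: [0.4787, -0.1418, 0.1393]
tool_rot: [0.093, 0.996, -0.0, 0.008]
wrist_force: [-0.1, 0.1, -5.6]
gripper_width: 0.0555
```

```bash
python3 go.py .4825 -.3687 .12 79.2
```

```text
t 8.78 pos [ 0.4787 -0.1418  0.1393] yb 79.4 tilt [-0.015  0.001 -1.   ] w 0.0555 F [-0.1  0.1 -5.6]
units [-0.0567 -0.2779  0.0247] turn 0.003 rows 3.6 j [-0.39 -0.11  1.88  0.    1.36 -1.78]
```

Emit:
{"api": "jog_arm", "payload": {
  "moves": [
    [[-0.0142,-0.068,0],0],
    [[-0.0142,-0.068,0],0],
    [[-0.0142,-0.068,0],0],
    [[-0.0142,-0.068,0.02],0],
    [[0,0,0],0]
  ]
}}

```text
clock: 9.4
tool_pos: [0.4854, -0.3712, 0.1322]
tool_rot: [0.091, 0.996, -0.002, 0.011]
wrist_force: [-0.8, 0.7, -5.2]
gripper_width: 0.0557
```

```bash
python3 go.py .4825 -.3687 .032 79.2
python3 - <<'E'
from h import *
a=camera("top");s=[camera("side") for _ in range(2)]
f=[i[250:272,184:208].astype(float) for i in s];print("L moving",np.abs(f[0]-f[1]).mean())
o=np.hstack([cv2.resize(a[100:260,200:440],(400,267)),cv2.resize(s[0][100:260,180:420],(400,267))])
cv2.imwrite("pics/p4.png",o[:,:,::-1])
E
```

```text
t 9.4 pos [ 0.4854 -0.3712  0.1322] yb 79.5 tilt [-0.023 -0.002 -1.   ] w 0.0557 F [-0.8  0.7 -5.2]
units [0.0071 0.0027 0.1251] turn 0.005 rows 1.6 j [-0.74  0.19  1.58  0.01  1.35 -2.13]
L moving 24.21527777777778
```

View pics/p4.png

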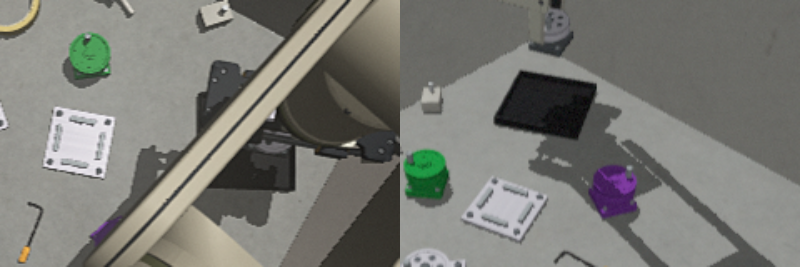

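R's nest is empty and the unit hangs upright over the tray. L still coasts (difference 24). Now I lower it.

Emit:
{"api": "jog_arm", "payload": {
  "moves": [
    [[0.0071,0.0027,0.05],0],
    [[0,0,0.05],0],
    [[0,0,0.012],0]
  ]
}}

```text
clock: 9.93
tool_pos: [0.4876, -0.3628, 0.048]
tool_rot: [0.087, 0.996, -0.004, 0.016]
wrist_force: [-0.7, 0.0, -4.8]
gripper_width: 0.0556
```

```bash
python3 go.py .4825 -.3687 .029 79.2
```

```text
t 9.93 pos [ 0.4876 -0.3628  0.048 ] yb 80.0 tilt [-0.032 -0.005 -0.999] w 0.0556 F [-0.7  0.  -4.8]
units [ 0.0058 -0.0082  0.0236] turn 0.013 rows 0.3 j [-0.73  0.26  1.66  0.01  1.19 -2.13]
```

Emit:
{"api": "jog_arm", "payload": {
  "moves": [
    [[0.0058,-0.0082,0.018],0],
    [[0,0,0.005],0]
  ]
}}

```text
clock: 10.18
tool_pos: [0.4834, -0.3685, 0.031]
tool_rot: [0.086, 0.996, -0.004, 0.017]
wrist_force: [0.1, 0.4, -5.3]
gripper_width: 0.0558
```

Emit:
{"api": "jog_arm", "payload": {
  "moves": [
    [[0,0,0.003],0]
  ]
}}

```text
clock: 10.3
tool_pos: [0.4842, -0.3692, 0.0297]
tool_rot: [0.086, 0.996, -0.005, 0.017]
wrist_force: [0.3, -0.8, -3.8]
gripper_width: 0.0558
```

Emit:
{"api": "jog_arm", "payload": {
  "moves": [
    [[0,0,0.003],0]
  ]
}}

```text
clock: 10.42
tool_pos: [0.4848, -0.3698, 0.0282]
tool_rot: [0.086, 0.996, -0.005, 0.018]
wrist_force: [-0.6, 0.8, -2.9]
gripper_width: 0.0559
```

Emit:
{"api": "jog_arm", "payload": {
  "moves": [
    [[0,0,0.003],0]
  ]
}}

```text
clock: 10.55
tool_pos: [0.4858, -0.3706, 0.0277]
tool_rot: [0.086, 0.996, -0.006, 0.019]
wrist_force: [-2.2, 2.6, 11.7]
gripper_width: 0.0555
```

Emit:
{"api": "jog_arm", "payload": {
  "moves": [
    [[0,0,0],0],
    [[0,0,0],0],
    [[0,0,0],0],
    [[0,0,0],0]
  ],
  "grip": 1
}}

```text
clock: 11.05
tool_pos: [0.488, -0.3727, 0.0308]
tool_rot: [0.086, 0.996, -0.008, 0.021]
wrist_force: [-0.2, -0.1, 0.5]
gripper_width: 0.0905
```

Emit:
{"api": "jog_arm", "payload": {
  "moves": [
    [[0,0,-0.03],0],
    [[0,0,-0.07],0],
    [[0,0,-0.07],0],
    [[-0.07,0,-0.03],0],
    [[-0.07,0,0],0],
    [[0,0,0],0]
  ]
}}

```text
clock: 11.8
tool_pos: [0.5922, -0.3877, 0.1975]
tool_rot: [0.087, 0.996, -0.006, 0.02]
wrist_force: [-0.7, -0.5, -0.8]
gripper_width: 0.0929
```

```bash
python3 go.py .4825 -.3687 .15 79.2
python3 - <<'E'
from h import *
a=[camera("top") for _ in range(2)];s=[camera("side") for _ in range(2)]
for f,(x,y),n in((a,(178,161),"top"),(s,(196,260),"side")):print("L moving",n,np.abs(f[0][y-11:y+11,x-11:x+11].astype(float)-f[1][y-11:y+11,x-11:x+11]).mean())
o=np.hstack([cv2.resize(a[0][110:260,150:420],(400,222)),cv2.resize(s[0][110:200,200:362],(400,222))])
cv2.imwrite("pics/p5.png",o[:,:,::-1])
E
```

```text
t 11.8 pos [ 0.5922 -0.3877  0.1975] yb 80.0 tilt [-0.04  -0.009 -0.999] w 0.0929 F [-0.7 -0.5 -0.8]
units [1.415e-01 1.000e-04 5.380e-02] turn 0.013 rows 1.9 j [-0.66  0.39  1.22  0.01  1.49 -2.05]
L moving top 30.378099173553718
L moving side 26.331267217630852
```

View pics/p5.png

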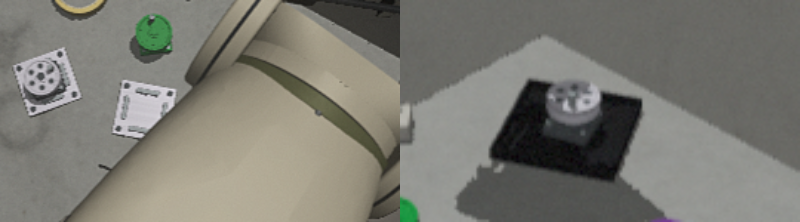

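The unit stands upright in the tray, with its wheel top at about (270,147) in the side view. L is still spinning in its nest. One numeric check, then I hand in.

Run:
```python
from h import *
for z in(.046,.05):print(z,ray("side",(270.1,147.3),z).round(4))
a=[camera("side") for _ in range(4)]
f=[i[249:271,185:207].astype(float) for i in a];print("L",[round(np.abs(q-f[0]).mean(),1) for q in f])
f=[i[135:170,255:290].astype(float) for i in a];print("tray unit",[round(np.abs(q-f[0]).mean(),1) for q in f])
m=cv2.inRange(cv2.cvtColor(a[0],cv2.COLOR_RGB2GRAY),110,255)[135:160,250:292]
c=max(cv2.findContours(m,0,2)[0],key=cv2.contourArea);e=cv2.fitEllipse(c);print("wheel ellipse",e)
print(get_state()["wrist_force"].round(1),get_state()["clock"])
job_done()
```

```text
0.046 [ 0.4805 -0.3771  0.046 ]
0.05 [ 0.4793 -0.3716  0.05  ]
L [np.float64(0.0), np.float64(27.5), np.float64(12.7), np.float64(25.5)]
tray unit [np.float64(0.0), np.float64(2.7), np.float64(2.9), np.float64(2.8)]
wheel ellipse ((21.600013732910156, 11.147361755371094), (21.643634796142578, 39.332763671875), 90.66017150878906)
[ 1.  -0.2 -0.6] 12.2
the job is handed in; nothing more can be done
```

I spun both wheels and moved the binding unit to the reject tray, and I handed in at 12.2 s with the good wheel still spinning.

- **Which one binds:** the left unit (near x 0.53, y 0.01) ran on freely. The right unit (near 0.48, -0.14) stopped at once after about 75° of turn, so I rejected it.
- **Reject unit:** it stands upright near the middle of the black tray, at about (0.48, -0.37). It was still in the last frames. I judged it flat by eye in the side view; its fitted wheel outline is level to within about 1° from side to side, but I did not measure tilt the other way.
- **Good unit:** it stayed in its nest, with its wheel clearly turning in the last frames (frame differences of 13–27, against about 3 for the tray unit). It did not need a second spin.
- **Arm:** it ended clear of everything, with the wrist force at about 1 N, which is just noise.

Three things did not go exactly as planned:
- **Gripper opening early:** I commanded the gripper open during the right wheel's push by mistake, so the fingers opened as they swept. The pin was still pushed properly.
- **Tool tilt:** the tool drifted to about 2° of tilt as it moved. The tilt was much the same at grasp and at release.
- **Set-down force:** the wrist force peaked at about 12 N when the unit touched the tray, well below the limits.

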